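# Fit the upper tray on the desk organiser

### The arm

A 6-joint arm with a two-finger parallel gripper is mounted at the origin on the work surface. World frame = base frame: x ahead of the robot, y to its left, z up, the work surface at z = 0. Lengths are in m, angles in degrees, forces in N, time in s.
With the tool pointing down it reaches from about 0.325 to 0.775 m from the base axis. Payload 5.5 kg.
Tool frame: the origin (TCP) lies at the centre of the arm's flange, where the gripper is bolted on; the fingertips stand 182 mm ahead of it and the grasp point (between the pads) lies 163 mm ahead of it; z points along the fingers, y is the direction in which the jaws open and shut (so a half turn about z gives the same grasp; the last joint's range is limited). The gripper opens to 88 mm and grips with 3 to 60 N. Pads are 20 mm wide; open, the fingers measure 115 mm over their backs; the gripper's body (75 mm by 178 mm) begins 61 mm behind the grasp point.
Start: joints at [66.767, 5.22, 70.514, -0, 104.267, -3.249], TCP at [0.205, 0.564, 0.405] pointing down, gripper open.
Joint ranges: [-164.24, 164.24], [-49.07, 125.15], [9.68, 141.18], [-86.29, 266.29], [3.28, 154.24], [-151.56, 151.56]. Speed limits (degrees/s): [147.25, 147.25, 172.46, 180, 180, 180].

### API

Orientations are given as [roll, pitch, yaw] about the fixed x, y, z axes, in that order (R = Rz(yaw) Ry(pitch) Rx(roll)).
In Python, from station import r gives the robot as it stands. The module is installed in compiled form; this text tells all that it offers. Calls block until the motion is done:
- r.reach(position, orientation): joint-space move of the TCP to a pose.
- r.servo_line(position, rotation=None, speed=0.15): straight line of the TCP; rotation=None keeps the orientation; speed is the mean speed in m/s.
- r.move_joints(angles): joint-space move.
- r.let_go() and r.grab(squeeze=None): open the fingers fully, or close them until they stop; squeeze is the grip in N (None keeps the last).
- r.wait(seconds).
- r.inverse_kinematics(position, orientation): joint angles nearest the present ones, or None.
- r.sense(): the state.
- r.snapshot(name): name is "scene" or "top"; returns a dict with "frame" (420x560x3 uint8, red, green, blue), "fx", "fy", "cx", "cy" (pixels), "R" (3x3) and "t" (3): a world point X has camera coordinates R X + t. Camera axes: x right, y down, z forward; pixel columns grow to the right and rows downward; lengths in m; the calibration is good to about 2 mm. A picture is of the moment at which its call begins. There is no depth.
A pose or a line that the arm cannot do raises r.IKError and nothing moves.
- r.hand_in(): hands the job in, once; it reports no verdict.
The state is a dict: "clock": time; "joints": joint angles; "joint_vel": joint speeds; "joint_torque": joint torques, N m; "tcp_pos": TCP position; "orientation": TCP orientation; "contact_force": force on the tool from outside, world axes, zero at the start; "torque": the same for the moment, N m; "opening": finger opening in m.
Only numpy, scipy, OpenCV 4.12 (cv2) and the standard library are available. Lean on these libraries where they do the work, as an engineer would, in place of code of your own. Each camera call takes 0.05 s, during which the arm holds its last target. There are 200 camera calls.

### The job

Take the loose white tray by its raised centre grip off the sloping bamboo dock, and stack it right side up on the white desk organiser so that all four corner holes drop over the four corner posts and it rests level, fully down on the post shoulders (either way round will do). Keep hold of it until it is down rather than dropping it, then let go; set it down gently and leave the cup, magnifier and stapler where they are.

Things in the scene. Friction and masses are not known exactly. Their poses are not given: they have to be found in the camera images.
- tray: Loose white plastic tray, 130 (x) x 190 (y) mm, 0.2 to 0.45 kg: 6 mm floor, rim and middle divider (along y) 16 mm high, four 16 mm round through holes at x = +-50, y = +-80 mm. Origin: centre of the underside; z points out of its open top. At the start it lies on the dock's slope: x points up the slope, z leans 33 degrees from vertical, roughly towards the robot.
- grip (a point): Middle of the tray's raised centre grip, on the tray's z axis 41 mm above its underside. The grip is a flat upright fin rising from the divider: 12 mm thick in the tray's x, 80 mm long in its y, its top 56 mm above the underside (50 mm above the floor plate). Axes as the tray's.
- organiser: White plastic organiser fixed to the desk, a box 130 (x) x 190 (y) x 45 mm high with a tiny drawer front on its -x face. Four corner posts at x = +-50, y = +-80 mm: 18 mm thick up to a flat shoulder 95 mm above the desk, then a pin 10 mm thick, 24 mm long, tapering to 4 mm over its last 8 mm. Origin: centre of the underside; z up.
- seat (a point): Centre of the four post shoulders of the organiser, 95 mm above its underside: the tray's origin belongs here when seated, tray x along the organiser's x, either way round. The pin tips are 24 mm higher.
- dock: Bamboo tablet dock fixed to the desk, 130 x 140 mm, with a slope of 33 degrees rising towards its +x; the slope's surface is 70 mm above the desk over the origin. A lip 10 mm proud of the slope along its lower edge stops the tray from sliding. Origin: centre of the underside; z up.
- cup: grey ceramic cup, 72 mm across, 85 mm high, bystander; origin at the centre of its underside
- magnifier: chrome magnifier on a round stand, 175 mm high, bystander; origin at the centre of its underside
- stapler: stapler, 140 mm long, 55 mm high, bystander; origin at the centre of its underside
Not all that is in view belongs to the job. What is shaped like the organiser but blue or turquoise is not meant.

How it is judged (in metres and radians):
On the way:
1. the tray, still held by the fingers, is threaded over all four pins and down to within 8 mm of the shoulders (horizontal distance between tray and seat below 0.005 m and angle between the x axis of tray and the x axis of organiser, either way round below 0.08 rad and z of tray in the frame of seat between -0.003 and 0.008 m and angle between tray's own z axis and vertical below 0.1 rad and contact force between the fingers and tray above 0.5 N), for 0.05 s.
At the end, for the whole second after the job is handed in: The tray is at rest on the organiser right side up: its origin within 5 mm sideways and 3 mm in height of the seat, tilted less than 2 degrees, its x axis within 4.5 degrees of the organiser's (either way round), and released (horizontal distance between tray and seat below 0.005 m and angle between the x axis of tray and the x axis of organiser, either way round below 0.08 rad and z of tray in the frame of seat between -0.003 and 0.003 m and angle between tray's own z axis and vertical below 0.035 rad and linear speed of tray below 0.01 m/s); the robot touches nothing.
It fails at once if the cup is moved more than 25 mm (distance of cup from where it was at the start of the episode above 0.025 m).
It fails at once if the magnifier is moved more than 25 mm (distance of magnifier from where it was at the start of the episode above 0.025 m).
It fails at once if the stapler is moved more than 25 mm (distance of stapler from where it was at the start of the episode above 0.025 m).
It fails at once if the tray is pressed or dropped on the organiser with more than 60 N (contact force between tray and organiser above 60 N).
It also fails if it takes over 48 s, if anything falls off the work surface, if the arm or the gripper's body presses on something with over 40 N, if the wrist force passes 120 N, or if a joint passes its speed limit or range.

## Working session

There is one attempt and no reset: what is moved stays moved. The work goes in short steps, each a Python script; the robot and the scene stay as the last script left them, time stands still between calls to the robot, and variables do not carry over. Pictures are saved under pics/ and viewed, on a budget of 10 in all, crops included, one or two more only if the job needs it, and the job is handed in when it is done.

```bash
mkdir -p pics; python3 - <<'E'
from station import r
import cv2,numpy as np,pickle
for n in("scene","top"):
    s=r.snapshot(n); pickle.dump(s,open(f"pics/{n}0.pkl","wb"))
    print(n,s["fx"],s["cx"],s["cy"],np.round(s["R"],4).tolist(),np.round(s["t"],4).tolist(),(-s["R"].T@s["t"]).round(3))
    cv2.imwrite(f"pics/{n}0.png",cv2.resize(s["frame"][:,:,::-1],(800,600),interpolation=cv2.INTER_CUBIC))
print(r.sense())
E
```

```text
scene 507.5916676438386 285.5638221325846 206.36698739299956 [[0.7741, 0.6329, -0.0124], [0.4408, -0.5529, -0.7071], [-0.4544, 0.5419, -0.707]] [-0.4878, -0.1068, 1.6595] [ 1.179 -0.65   1.092]
top 379.87293402885075 280.32931927779737 208.01521635719484 [[-0.0281, -0.9992, -0.0299], [-0.9988, 0.0293, -0.0402], [0.041, 0.0287, -0.9987]] [0.1353, 0.5161, 0.9284] [0.481 0.093 0.952]
{'clock': 0.1, 'joints': array([ 6.67673389e+01,  5.25909826e+00,  7.05725542e+01, -8.01409675e-04,
        1.04266755e+02, -3.24846202e+00]), 'joint_vel': array([ 0.08504423, -0.07274804, -0.13647316,  0.0373869 , -0.07377875,
        0.00220633]), 'joint_torque': array([ 1.77449365e-03, -4.47860098e+01, -4.07568669e+01,  7.00086169e-02,
        2.84530217e-02, -1.37658803e-04]), 'tcp_pos': array([0.2050813 , 0.56392499, 0.40364042]), 'orientation': array([-1.79901707e+02, -4.80057018e-03,  1.60015600e+02]), 'contact_force': array([-0.02362756, -0.22509706,  0.92162182]), 'torque': array([ 0.06440188, -0.05565406,  0.03607677]), 'opening': 0.08762337500204748}
```

View pics/scene0.png

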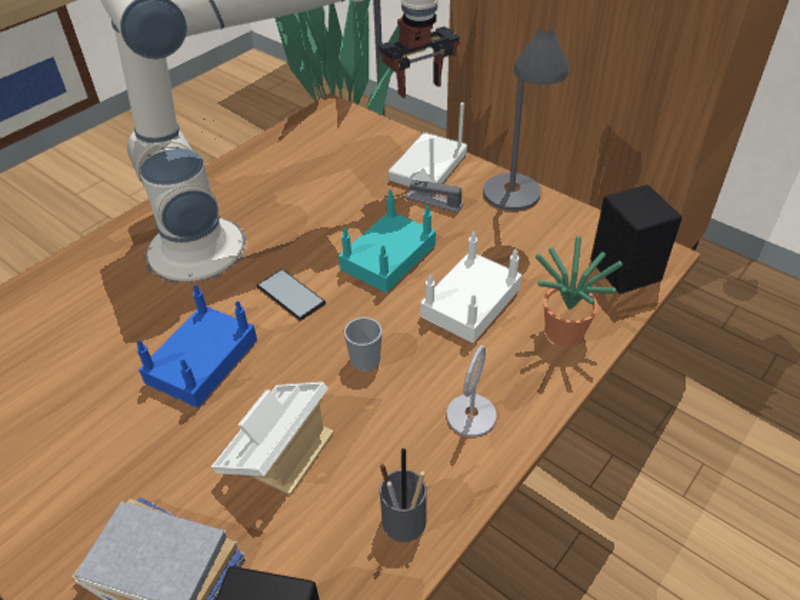

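View pics/top0.png

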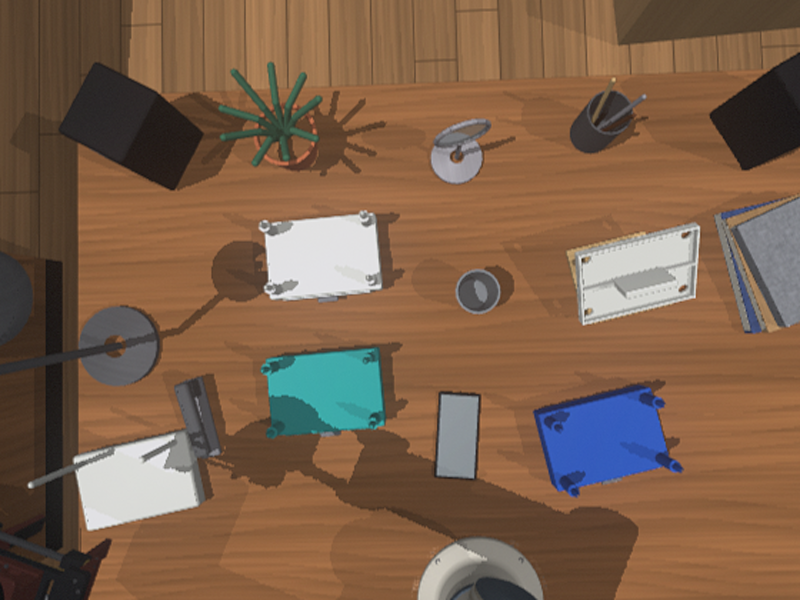

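The top view (800x600) shows these candidates for the organiser:
- White four-post box at (322,257).
- Turquoise box at (325,392).
- Blue box at (600,437).
- White box with two antennas, a router, at (140,480).

Only the box at (322,257) is white with four corner posts. The tray lies on the dock at (640,275), with its fin at (645,283). I'll confirm both in one enlarged composite.

```bash
python3 - <<'E'
import cv2,numpy as np,pickle
S={n:pickle.load(open(f"pics/{n}0.pkl","rb"))["frame"] for n in("scene","top")}
def crop(n,u,v,w=100,h=75): return cv2.resize(S[n][v:v+h,u:u+w,::-1],(400,300),interpolation=cv2.INTER_CUBIC)
a=np.hstack([crop("top",175,142),crop("top",394,152)])
b=np.hstack([crop("scene",285,160),crop("scene",142,262)])
cv2.imwrite("pics/crop1.png",np.vstack([a,b]))
for n in S:
    h=cv2.cvtColor(S[n],cv2.COLOR_RGB2HSV); m=((h[...,1]<50)&(h[...,2]>135)).astype(np.uint8)
    for c in cv2.findContours(m,cv2.RETR_EXTERNAL,cv2.CHAIN_APPROX_NONE)[0]:
        if cv2.contourArea(c)>800:
            hl=cv2.convexHull(c); q=cv2.approxPolyDP(hl,3,True)[:,0].tolist(); print(n,cv2.contourArea(c),cv2.boundingRect(c),q)
E
```

```text
scene 4718.5 (52, 351, 105, 69) [[84, 351], [156, 371], [132, 419], [72, 419], [52, 406]]
scene 2577.5 (148, 267, 82, 67) [[229, 271], [184, 333], [149, 328], [186, 273], [224, 267]]
scene 2750.0 (294, 162, 71, 78) [[331, 162], [362, 176], [363, 202], [329, 239], [296, 222], [294, 211], [299, 194]]
scene 1498.0 (103, 153, 69, 44) [[171, 164], [171, 176], [143, 194], [117, 194], [104, 183], [103, 175], [110, 164], [153, 153]]
scene 1220.5 (272, 72, 55, 57) [[324, 72], [325, 107], [310, 126], [274, 125], [272, 119], [288, 101]]
scene 844.0 (116, 12, 81, 37) [[192, 13], [196, 29], [117, 48], [116, 40], [131, 25]]
scene 2050.5 (0, 9, 61, 87) [[39, 9], [60, 67], [0, 95], [0, 23]]
scene 5928.5 (498, 0, 62, 178) [[552, 0], [559, 0], [559, 177], [498, 152]]
scene 2779.0 (46, 0, 66, 96) [[46, 3], [93, 0], [111, 94], [97, 93], [69, 69]]
top 3935.0 (53, 303, 86, 68) [[129, 304], [138, 354], [61, 370], [53, 329], [82, 312]]
top 1344.5 (306, 277, 29, 57) [[309, 277], [334, 278], [331, 333], [306, 331]]
top 4258.5 (402, 156, 88, 72) [[489, 158], [486, 208], [406, 225], [403, 176], [478, 157]]
top 4172.5 (181, 147, 86, 63) [[261, 149], [265, 202], [190, 209], [185, 204], [182, 155]]
top 1974.0 (517, 139, 43, 90) [[551, 228], [517, 158], [559, 139], [559, 224]]
```

View pics/crop1.png

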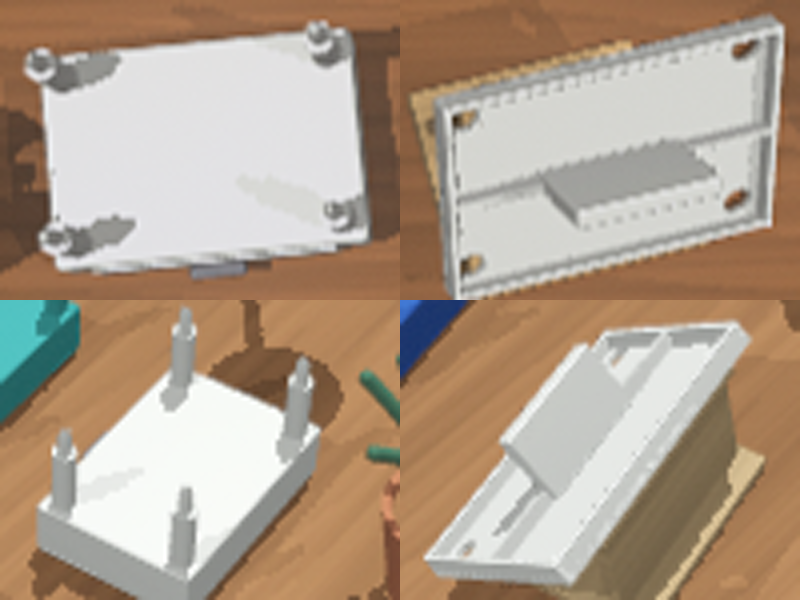

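The crop confirms both. The organiser is the white box with four stepped posts, and its pin tips in the top image are at about (186,157), (255,151), (260,195) and (189,201) px. The tray with its fin lies on the dock, with holes at about (410,182), (480,164), (478,202) and (411,218) px. Next I'll turn these points into poses.

```bash
cat > h.py <<'E'
import numpy as np,cv2,pickle
from scipy.spatial.transform import Rotation as Ro
from scipy.optimize import least_squares
def proj(s,X): 
    c=np.atleast_2d(X)@s["R"].T+s["t"]; return np.c_[s["fx"]*c[:,0]/c[:,2]+s["cx"],s["fy"]*c[:,1]/c[:,2]+s["cy"]]
def ray(s,uv,z):
    uv=np.atleast_2d(uv); d=np.c_[(uv[:,0]-s["cx"])/s["fx"],(uv[:,1]-s["cy"])/s["fy"],np.ones(len(uv))]@s["R"]
    o=-s["R"].T@s["t"]; return o+d*((z-o[2])/d[:,2])[:,None]
def pose4(p,tilt=0): # x,y,z,yaw(deg)
    return Ro.from_euler('z',p[3],degrees=True)*Ro.from_euler('y',-tilt,degrees=True),np.array(p[:3])
def fit(obs,p0,tilt=0): # obs: list of (cam, model pts, pixels); point-based pose
    f=lambda p:np.concatenate([(proj(s,pose4(p,tilt)[0].apply(M)+p[:3])-uv).ravel() for s,M,uv in obs])
    q=least_squares(f,p0,loss='soft_l1',x_scale=[.01,.01,.01,1]); return q.x,f(q.x).reshape(-1,2)
E
python3 - <<'E'
from h import *
S,T=[pickle.load(open(f"pics/{n}0.pkl","rb")) for n in("scene","top")]
A=np.array
pt=A([[43,62],[320,35],[340,212],[58,238]])/4+[175,142]
ps=A([[303,62],[185,190],[66,133],[183,10]])/4+[285,160]
M=A([[.05,.08,.119],[.05,-.08,.119],[-.05,-.08,.119],[-.05,.08,.119]])
P=ray(T,pt,.117);Q=ray(S,ps,.119)
print("top",P.round(4).tolist(),P.mean(0),"\nscene",Q.round(4).tolist(),Q.mean(0))
for R in(P,Q):print([np.linalg.norm(R[i]-R[i-1]).round(3) for i in range(4)],np.degrees(np.arctan2(*(R[0]-R[3])[1::-1])),np.degrees(np.arctan2(*(R[1]-R[2])[1::-1])),np.degrees(np.arctan2(*(R[0]-R[1])[1::-1]))-90)
q,e=fit([(T,M,pt),(S,M,ps)],[.6,.3,0,0]);print("org",q.round(4),e.round(1).tolist())
ht=A([[65,120],[345,48],[338,200],[68,265],[372,226],[58,298]])/4+[394,152]
Mt=A([[.05,.08,.003],[.05,-.08,.003],[-.05,-.08,.003],[-.05,.08,.003],[-.065,-.095,.016],[-.065,.095,.016]])
hs=A([[27,257],[158,272],[340,22],[170,283],[348,45]])/4+[142,262]
Ms=A([[-.065,-.095,.016],[.065,-.095,.016],[.065,.095,.016],[.065,-.095,0],[.065,.095,0]])
q,e=fit([(T,Mt,ht),(S,Ms,hs)],[.55,-.2,.07,0],33);print("tray",q.round(4),e.round(1).tolist())
for n,uv in dict(cup=(478,275),mag=(456,160),stap=(198,420),lampbase=(120,345),plant=(287,150)).items():print(n,ray(T,A(uv)/1.42857,.03)[0].round(3))
E
```

```text
top [[0.6344, 0.3251, 0.117], [0.6443, 0.17, 0.117], [0.5456, 0.1614, 0.117], [0.5359, 0.3185, 0.117]] [0.59002893 0.24373743 0.117     ] 
scene [[0.6432, 0.3282, 0.119], [0.6528, 0.1696, 0.119], [0.5555, 0.1636, 0.119], [0.5419, 0.3217, 0.119]] [0.59836227 0.24574652 0.119     ]
[np.float64(0.099), np.float64(0.155), np.float64(0.099), np.float64(0.157)] 3.838769772479906 4.953998731086825 3.6548802406490353
[np.float64(0.102), np.float64(0.159), np.float64(0.097), np.float64(0.159)] 3.6581745234779937 3.529147623547147 3.4316393603051836
org [ 0.5918  0.2464 -0.0054  3.8615] [[-1.6, -0.5], [0.1, -1.0], [-0.7, -0.6], [-1.6, -0.1], [-1.9, 0.1], [-1.7, 0.4], [-2.4, 0.2], [-1.3, 0.5]]
tray [ 0.5463 -0.259   0.0687 12.223 ] [[-0.8, -1.2], [-0.6, -0.6], [-0.9, -0.7], [0.3, -0.7], [-0.3, -0.7], [-0.9, 0.7], [-2.4, 0.6], [-2.0, -1.1], [-1.7, -0.0], [-0.8, 0.9], [-0.1, -1.1]]
cup [ 0.553 -0.013  0.03 ]
mag [0.751 0.018 0.03 ]
stap [0.32  0.471 0.03 ]
lampbase [0.451 0.605 0.03 ]
plant [0.78  0.309 0.03 ]
```

Tray and organiser are plausible: the heights are 0.069 and about 0 m, and the sizes fit. The two cameras disagree by about 5 mm, so I'll check alignment later from relative views. Next I'll check IK for both gripper turns and move to the pre-grasp.

```bash
cat >> h.py <<'E'
TRAY=[.5455,-.259,.069,12.0]
def tool(p,tilt,sgn,off): # TCP pose for tray pose p, off = grasp point height along tray z
    R,o=pose4(p,tilt); m=R.as_matrix(); x,y,z=m.T
    t=Ro.from_matrix(np.c_[sgn*y,sgn*x,-z]); return (o+z*(off+.163)).tolist(),t.as_euler('xyz',degrees=True).tolist()
def shot(r,n,name,u,v,w=100,h=75,k=4):
    s=r.snapshot(n); pickle.dump(s,open(f"pics/{name}.pkl","wb"))
    return cv2.resize(s["frame"][v:v+h,u:u+w,::-1],(w*k,h*k),interpolation=cv2.INTER_CUBIC)
E
python3 - <<'E'
from h import *
from station import r
for sg in(1,-1):
    for p,t,o in((TRAY,33,.141),(TRAY,33,.041),([.546,-.259,.25,8],0,.041),([.593,.246,.2,3.8],0,.041),([.593,.246,.095,3.8],0,.041)):
        j=r.inverse_kinematics(*tool(p,t,sg,o)); print(sg,None if j is None else np.round(j,1))
E
```

```text
1 [-51.2 -21.7 105.8  29.5  80.9 -64.1]
1 [-45.1 -14.2 108.4  29.3  69.1 -63.7]
1 [-28.6   6.8  63.7   0.  109.4 -36.6]
1 [ 19.5  11.8  63.3  -0.  104.8  15.7]
1 [19.5 11.9 73.8 -0.  94.2 15.7]
-1 [-51.2 -21.7 105.8  29.5  80.9 115.9]
-1 [-45.1 -14.2 108.4  29.3  69.1 116.3]
-1 [-28.6   6.8  63.7   0.  109.4 143.4]
-1 None
-1 None
```

```bash
python3 - <<'E'
from h import *
from station import r
r.reach(*tool([.5,-.25,.27,10],0,1,.041)); print(r.sense()["clock"])
r.reach(*tool(TRAY,33,1,.121)); r.servo_line(tool(TRAY,33,1,.072)[0],speed=.1)
a=shot(r,"scene","sc1",120,210);b=shot(r,"top","tp1",394,142)
cv2.imwrite("pics/c2.png",np.hstack([a,b])); s=r.sense(); print(s["clock"],s["tcp_pos"],tool(TRAY,33,1,.072)[0],s["contact_force"])
E
```

```text
3.1417
4.5833 [ 0.42052935 -0.28577489  0.26722146] [0.42030671913900786, -0.2856106533240019, 0.26608758346717465] [0.19071452 0.42603503 0.45472853]
```

View pics/c2.png

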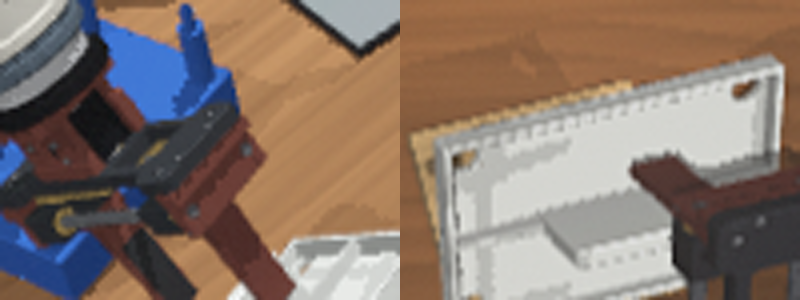

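```bash
python3 - <<'E'
from h import *
S,T=[pickle.load(open(f"pics/{n}.pkl","rb")) for n in("sc1","tp1")]
R,o=pose4(TRAY,33)
for n,X in dict(tipL_in=(.044,.01,.053),tipR_in=(.044,-.01,.053),tipL_out=(.057,.01,.053),tipR_out=(.057,-.01,.053),finL=(-.006,.04,.056),finR=(-.006,-.04,.056),finLu=(.006,.04,.056),rimTR=(.065,-.095,.016)).items():
    X=R.apply(X)+o; print(n,((proj(T,X)[0]-[394,142]+.5)*4+[400,0]).round(),((proj(S,X)[0]-[120,210]+.5)*4).round())
E
```

```text
tipL_in [631. 177.] [286. 291.]
tipR_in [668. 168.] [266. 316.]
tipL_out [631. 156.] [300. 290.]
tipR_out [669. 147.] [280. 316.]
finL [579. 272.] [261. 253.]
finR [722. 237.] [181. 351.]
finLu [579. 253.] [273. 252.]
rimTR [787.  68.] [238. 476.]
```

The finger tip shows at (632,165) in the top crop, within a couple of pixels of the prediction. The fin and rim sit about 1.5–2 px (around 3 mm) further up-slope than I had, so I'll shift by that and grasp.

```bash
sed -i 's/^TRAY=.*/TRAY=[.548,-.2585,.0706,12.0]/' h.py; python3 - <<'E'
from h import *
from station import r
r.servo_line(*tool(TRAY,33,1,.041),speed=.06); print(r.sense()["contact_force"])
r.grab(25); s=r.sense(); print("grab",s["clock"],s["opening"],s["contact_force"],s["torque"],s["tcp_pos"])
r.grab(50); r.wait(.2); s=r.sense(); print("grab",s["opening"],s["contact_force"],s["torque"])
if .008<s["opening"]<.016:
    p=list(TRAY); p[2]+=.08
    r.servo_line(tool(p,33,1,.041)[0],speed=.08)
    s=r.sense(); print("lift",s["clock"],s["opening"],s["contact_force"],s["torque"])
    r.servo_line(*tool([.53,-.24,.27,8],0,1,.041),speed=.12)
    r.wait(.3);s=r.sense(); print("level",s["clock"],s["opening"],s["contact_force"],s["torque"])
    a=shot(r,"scene","sc2",100,140,160,120,4);cv2.imwrite("pics/c3.png",a);shot(r,"top","tp2",0,0)
E
```

```text
[0.16124318 0.02733571 0.59386352]
grab 6.4 0.011968258341453165 [-3.74220478  0.67679668  1.66543878] [-0.04938512  0.51065022  0.1575974 ] [ 0.43916667 -0.28163382  0.2416987 ]
grab 0.01159357069420273 [-4.44120359  0.07634428  2.45450316] [-0.02633211  0.58944389  0.13061879]
lift 7.9667 0.012167105171931914 [-0.10955766 -0.48089167 -2.52335659] [-0.19213619  0.5426051  -0.01220266]
level 9.9333 0.01163870611008293 [-0.89381174  0.36823047 -1.88675812] [-0.03736684  0.04790073  0.07917489]
```

View pics/c3.png

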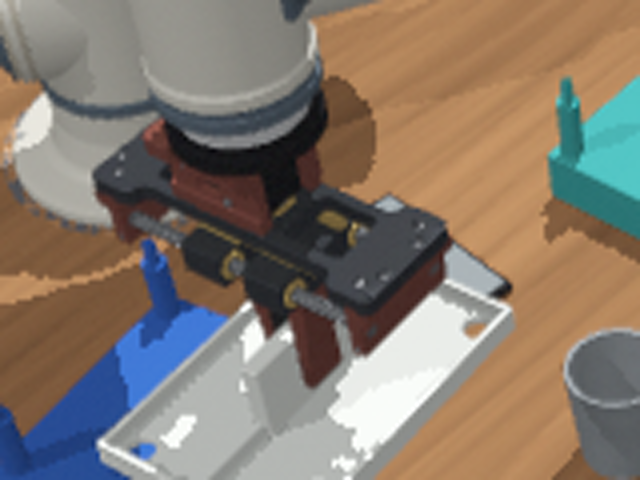

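The tray is held and hangs level, with about 2 N on the wrist and its fin between the pads. Next I'll carry it to a hover over the organiser and measure tray corners and pins in the same cameras.

```bash
python3 - <<'E'
from h import *
from station import r
H=[.594,.2465,.165,3.8]
r.reach(*tool([H[0],H[1],.25,3.8],0,1,.041)); r.servo_line(tool(H,0,1,.041)[0],speed=.12); r.wait(.4)
s=r.sense(); print(s["clock"],s["opening"],s["tcp_pos"],s["orientation"],tool(H,0,1,.041),s["contact_force"],s["torque"])
a=shot(r,"scene","sc3",272,112,125,100,6);b=shot(r,"top","tp3",165,125,125,100,6)
g=np.hstack([a,b]); cv2.imwrite("pics/c4.png",a);cv2.imwrite("pics/c5.png",b)
E
```

```text
13.075 0.011878526585676693 [0.59400262 0.24653603 0.36937127] [ 1.79970660e+02 -9.23954462e-03  9.38035925e+01] ([0.594, 0.2465, 0.369], [180.0, 0.0, 93.80000000000001]) [ 0.2789034   0.28274431 -1.80126992] [-0.03349713  0.05913322  0.04517781]
```

View pics/c4.png

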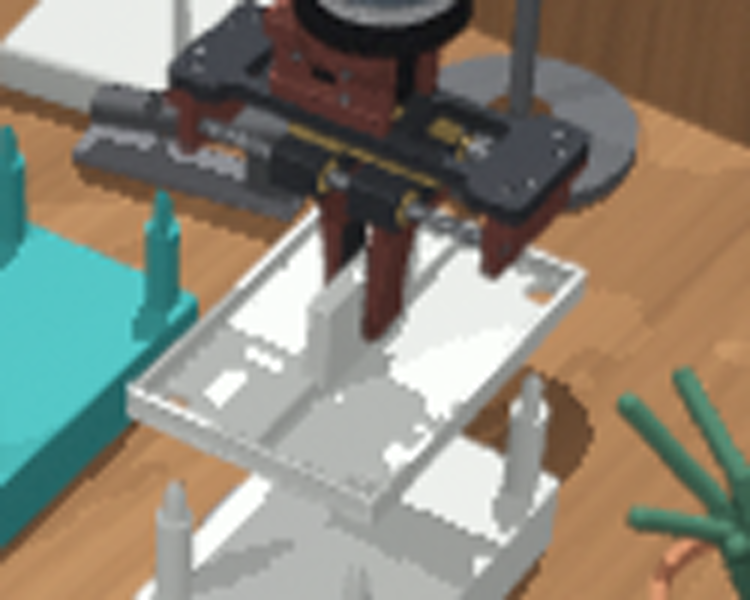

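View pics/c5.png

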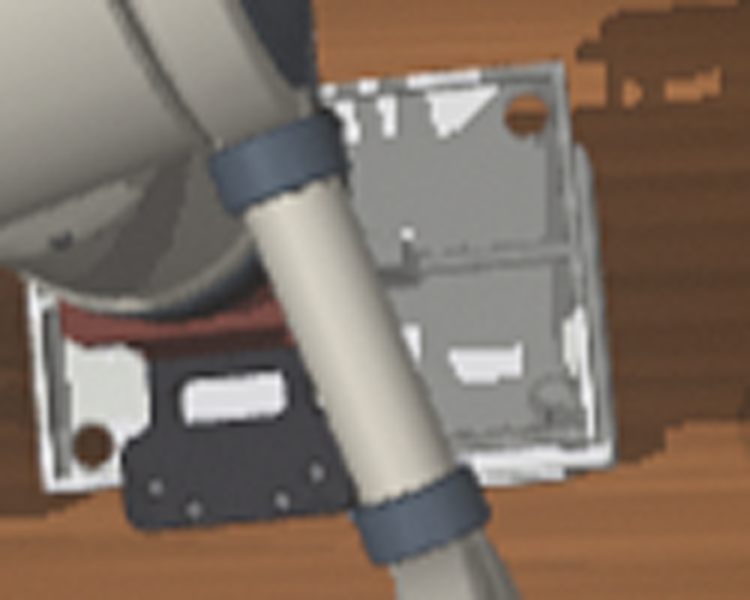

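In the scene crop the tray's rim corners are at (131,388), (372,497) and (585,272), with pin tips below at (535,378) and (177,487). In the top crop the holes are at (525,113), (93,445) and (553,395). Now I'll compare tray and organiser offsets per camera, with an enlarged look at the pins in the first top picture.

```bash
python3 - <<'E'
from h import *
A=np.array
S0,T0=[pickle.load(open(f"pics/{n}.pkl","rb")) for n in("scene0","top0")]
H=A([.594,.2465,.1653,3.8])
def off(s,M,uv,p): # planar offset (x,y) per point at known height
    R,o=pose4(p); X=R.apply(M)+o; return A([ray(s,u,x[2])[0,:2]-x[:2] for u,x in zip(uv,X)])*1e3
c6=lambda a,o:(A(a)+.5)/6-.5+o
c4=lambda a,o:(A(a)+.5)/4-.5+o
rs=c6([[131,388],[372,497],[585,272]],[272,112]); Mr=A([[-.065,-.095,.016],[.065,-.095,.016],[.065,.095,.016]])
print("tray scene",off(S0,Mr,rs,H).round(1).tolist())
ht=c6([[525,113],[93,445],[553,395]],[165,125]); Mh=A([[.05,-.08,.003],[-.05,.08,.003],[-.05,-.08,.003]])
print("tray top",off(T0,Mh,ht,H).round(1).tolist())
O=A([.594,.2465,0,3.8]); M=A([[.05,.08,.119],[.05,-.08,.119],[-.05,-.08,.119],[-.05,.08,.119]])
print("org scene tips",off(S0,M,c4([[303,62],[185,190],[66,133],[183,10]],[285,160]),O).round(1).tolist())
print("org top (shoulder z)",off(T0,M-[0,0,.024],c4([[43,62],[320,35],[340,212],[58,238]],[175,142]),O).round(1).tolist())
tiles=[]
for i in range(4):
    m=[proj(T0,pose4(O)[0].apply(M[i]-[0,0,d])+O[:3])[0] for d in(0,.024)]
    u,v=np.round(m[1]).astype(int)-12; t=cv2.resize(T0["frame"][v:v+24,u:u+24,::-1],(384,288),interpolation=cv2.INTER_CUBIC) if 0 else cv2.resize(T0["frame"][v:v+24,u:u+24,::-1],(288,288),interpolation=cv2.INTER_CUBIC)
    for q,c in zip(m,((0,0,255),(0,255,0))): cv2.drawMarker(t,tuple(np.round((q-[u,v]+.5)*12-.5).astype(int).tolist()),c,0,10,1)
    print(i,u,v); tiles.append(t)
cv2.imwrite("pics/c6.png",np.vstack([np.hstack(tiles[:2]),np.hstack(tiles[:1:-1])]))
E
```

```text
tray scene [[2.0, 3.0], [-1.9, 3.8], [-0.0, 0.2]]
tray top [[0.7, 1.0], [0.0, 1.3], [1.9, 0.4]]
org scene tips [[2.9, -0.8], [1.9, 0.1], [4.4, 0.7], [1.2, -0.6]]
org top (shoulder z) [[0.7, 2.4], [0.3, 2.9], [-1.3, 0.7], [-0.6, 2.2]]
0 174 145
1 244 138
2 248 182
3 178 189
```

View pics/c6.png

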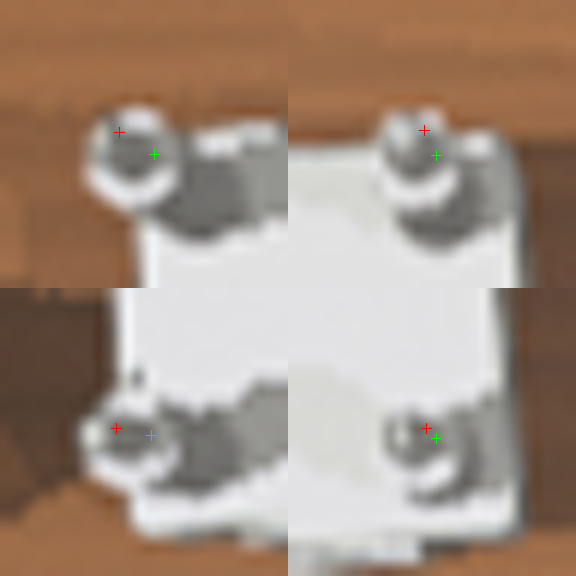

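The two cameras disagree by a few millimetres on the tray-to-pin offset. I'll lower the tray until it is just above the pin tips, where parallax vanishes, and look at the pins through the holes.

```bash
python3 - <<'E'
from h import *
from station import r
H=[.594,.2465,.125,3.8]
r.servo_line(tool(H,0,1,.041)[0],speed=.06); r.wait(.3)
s=r.sense(); print(s["clock"],s["tcp_pos"],s["contact_force"],s["torque"])
T=r.snapshot("top");S=r.snapshot("scene")
pickle.dump(T,open("pics/tp4.pkl","wb"));pickle.dump(S,open("pics/sc4.pkl","wb"))
R,o=pose4(H); tiles=[]
for s,x,y in((T,.05,-.08),(T,-.05,.08),(T,-.05,-.08),(S,.05,.08),(S,-.05,-.08),(S,.05,-.08)):
    u,v=np.round(proj(s,R.apply([x,y,.003])+o)[0]).astype(int)-11; print(u,v)
    tiles.append(cv2.resize(s["frame"][v:v+22,u:u+22,::-1],(264,264),interpolation=cv2.INTER_CUBIC))
cv2.imwrite("pics/c7.png",np.vstack([np.hstack(tiles[:3]),np.hstack(tiles[3:])]))
E
```

```text
14.2917 [0.5940181  0.24654174 0.32943299] [-0.11097236 -0.06228629 -2.24015151] [-0.11755057  0.09684691 -0.00347457]
243 137
175 189
248 182
349 161
289 179
319 193
```

View pics/c7.png

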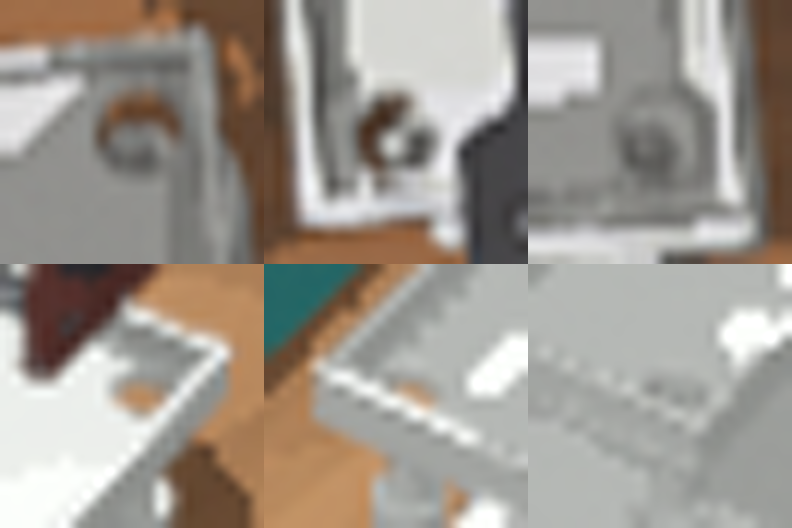

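Through the holes (top tiles, 12x) the pin tips show at about (124,141), (398,140) and (645,140), against hole centres of about (138,133), (400,133) and (655,133). The tray therefore needs about -1.4 mm in x and +1.4 mm in y. I'll correct that and lower in steps, watching the force.

```bash
cat > low.py <<'E'
from h import *
from station import r
def lower(x,y,yaw,z0,z1,lim,step=.003,speed=.03):
    z=z0
    while z>z1-1e-6:
        p=tool([x,y,z,yaw],0,1,.041); r.servo_line(p[0],p[1],speed=speed); s=r.sense(); f=s["contact_force"]
        print(round(z,4),round(s["tcp_pos"][2]-.204,4),f.round(1),s["torque"].round(2),round(s["clock"],1))
        if f[2]>lim or np.hypot(*f[:2])>8: break
        z-=step
    return z
E
python3 - <<'E'
from low import *
p=tool([.5926,.2479,.125,3.7],0,1,.041); r.servo_line(*p,speed=.03)
lower(.5926,.2479,3.7,.121,.103,2)
T=r.snapshot("top");S=r.snapshot("scene")
pickle.dump(T,open("pics/tp5.pkl","wb"));pickle.dump(S,open("pics/sc5.pkl","wb"))
a=cv2.resize(T["frame"][130:230,165:290,::-1],(500,400),interpolation=cv2.INTER_CUBIC)
b=cv2.resize(S["frame"][140:240,280:380,::-1],(400,400),interpolation=cv2.INTER_CUBIC)
g=np.hstack([a,b]);cv2.imwrite("pics/c8.png",cv2.resize(g,(800,356),interpolation=cv2.INTER_AREA))
E
```

```text
0.121 0.1204 [-1.1  0.1 -1.6] [-0.08  0.05 -0.01] 14.9
0.118 0.1176 [ 0.5  0.5 -2.1] [-0.04  0.06 -0.03] 15.2
0.115 0.1146 [-0.5 -0.1 -1.6] [-0.07  0.   -0.05] 15.4
0.112 0.1116 [-0.4  0.2 -1.8] [-0.07  0.04 -0.  ] 15.7
0.109 0.1086 [ 0.5 -0.6 -3.2] [-0.08  0.09  0.01] 15.9
0.106 0.1056 [-0.7 -0.5 -1.7] [-0.08  0.05  0.01] 16.2
0.103 0.1026 [-0.2 -0.4 -2.6] [-0.07  0.1  -0.06] 16.4
```

View pics/c8.png

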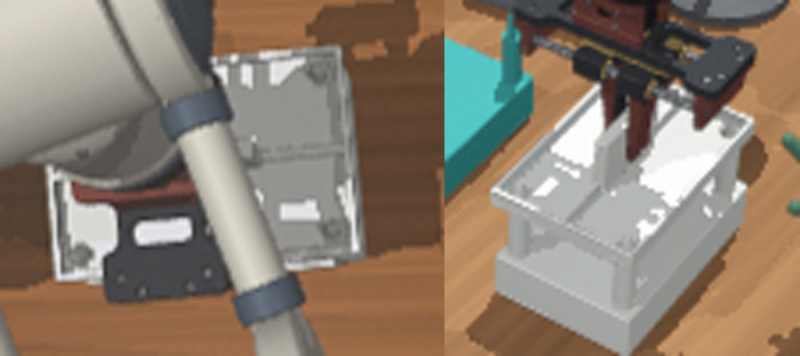

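The pins now show through the holes with the tray over all four posts, and there is no sideways force. I'll lower it onto the shoulders.

```bash
python3 - <<'E'
from low import *
z=lower(.5926,.2479,3.7,.101,.088,3,step=.001,speed=.02)
r.wait(.3); s=r.sense(); print(z,s["contact_force"].round(1),s["torque"].round(2),s["opening"])
E
```

```text
0.101 0.1008 [ 0.1 -0.9 -2.4] [-0.03  0.1   0.01] 16.8
0.1 0.0999 [ 0.5  0.4 -2.3] [-0.04  0.02 -0.  ] 17.0
0.099 0.0989 [ 0.4  0.4 -1.7] [-0.1   0.1  -0.05] 17.3
0.098 0.0979 [-0.2  0.7 -2.6] [-0.05  0.1  -0.06] 17.5
0.097 0.0969 [-0.5  0.2 -2.5] [-0.08  0.02 -0.  ] 17.8
0.096 0.0959 [ 0.1 -0.7 -2.8] [-0.07  0.04  0.03] 18.0
0.095 0.0952 [ 0.5  0.2 -1.7] [-0.13  0.03 -0.  ] 18.3
0.094 0.095 [-0.2  1.   4.1] [-0.47  0.45 -0.05] 18.5
0.094 [-0.3  0.9  5.6] [-0.47  0.51 -0.07] 0.011822247269542351
```

Contact came at z≈0.095, as expected. Now I'll release, retreat straight up and check.

```bash
python3 - <<'E'
from low import *
r.let_go(); r.wait(.3); s=r.sense(); print(s["opening"],s["contact_force"].round(1))
r.servo_line(tool([.5926,.2479,.20,3.7],0,1,.041)[0],speed=.1)
r.reach([.35,.1,.45],[180,0,93.7]); r.wait(.3)
T=r.snapshot("top");S=r.snapshot("scene")
pickle.dump(T,open("pics/tp6.pkl","wb"));pickle.dump(S,open("pics/sc6.pkl","wb"))
a=cv2.resize(T["frame"][135:225,170:282,::-1],(448,360),interpolation=cv2.INTER_CUBIC)
b=cv2.resize(S["frame"][150:240,285:373,::-1],(352,360),interpolation=cv2.INTER_CUBIC)
cv2.imwrite("pics/c9.png",np.hstack([a,b])); s=r.sense();print(s["clock"],s["contact_force"].round(1),s["opening"])
E
```

```text
0.08796073380583522 [ 0.7 -0.  -0. ]
23.075 [-0.9  0.4  0.5] 0.0880282577154608
```

View pics/c9.png

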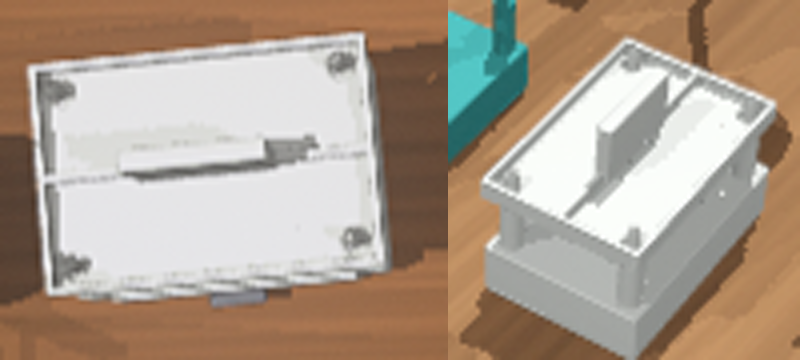

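All four pins stand up through the corner holes and the tray looks level. One numeric check of tilt and the bystanders, then I'll hand in.

```bash
python3 - <<'E'
from low import *
A=np.array; T0,T=[pickle.load(open(f"pics/{n}.pkl","rb")) for n in("top0","tp6")];S=pickle.load(open("pics/sc6.pkl","rb"))
c=lambda a,o:(A(a)+.5)/4-.5+o
P=ray(T,c([[30,66],[362,36],[47,297]],[170,135]),.111);Q=ray(S,c([[327,103],[192,255],[34,188],[180,38]],[285,150]),.111)
d=lambda a,b:round(float(np.linalg.norm(a-b)),4)
print("top sides",d(P[0],P[1]),d(P[0],P[2]),"mid",((P[1]+P[2])/2).round(4)); print("scene sides",[d(Q[i],Q[i-1]) for i in range(4)],"mid",Q.mean(0).round(4))
for n,(u,v,w,h) in dict(cup=(315,182,40,40),mag=(295,78,55,55),stap=(120,258,38,65)).items():
    t=T0["frame"][v:v+h,u:u+w]; R=cv2.matchTemplate(T["frame"][v-10:v+h+10,u-10:u+w+10],t,cv2.TM_CCOEFF_NORMED); print(n,R.max().round(3),A(cv2.minMaxLoc(R)[3])-10)
r.hand_in(); print(r.sense()["clock"])
E
```

```text
top sides 0.1877 0.1304 mid [0.5907 0.2487 0.111 ]
scene sides [0.1266, 0.1868, 0.1247, 0.196] mid [0.5953 0.2481 0.111 ]
cup 0.943 [0 0]
mag 0.999 [0 0]
stap 0.891 [0 0]
the job is handed in; nothing more can be done
the job is handed in; nothing more can be done
```

I gripped the tray by its centre fin on the dock, levelled it, and lowered it over the four posts of the white organiser. I kept hold until it touched the shoulders, then let go, backed off and handed the job in after about 23 s of the 48 s. No verdict is reported.

**Fit:** In the last pictures all four pins stand up through the corner holes and the tray looks level. It touched down at z ≈ 0.095 m, the shoulder height, and I pressed with about 8 N including its own weight.

**Position:** At z = 0.111 m the rim measured about 188–196 × 125–130 mm. Its centre came out at (0.591, 0.249) m in the top view and (0.595, 0.248) m in the scene view.

**Bystanders:** The cup, magnifier and stapler showed no shift in the top view. The cup and stapler matched less closely (0.94 and 0.89), which I put down to changed shadows.

**What disagreed:**
- The two cameras differed by about 4–5 mm on absolute position. I aligned the tray by looking at the pins through its holes just above the tips, which showed it was about 2 mm off, and corrected for that.
- At touchdown the wrist showed a moment of about 0.5 N m, so one corner probably touched first. I could not measure tilt more finely than the final pictures show.

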